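# Close up the loaded shaker flask

### The arm

A 6-joint arm with a two-finger parallel gripper is mounted at the origin on a cart in front of the work surface, level with it; the furniture and walls round the work are solid. World frame = base frame: x ahead of the robot, y to its left, z up, the work surface at z = 0. Lengths are in m, angles in degrees, forces in N, time in s.
With the tool pointing down it reaches from about 0.35 to 0.775 m from the base axis. Payload 7.3 kg.
Tool frame: the origin (TCP) lies on the centre line of the jaws, within the pads' length; the fingertips stand arm.finger_overhang ahead of it and the grasp point (between the pads) lies 11 mm behind it (arm.finger_overhang is the distance from the TCP to the fingertips, in m); z points along the fingers, y is the line along which they close (so a half turn about z gives the same grasp; the last joint's range is limited). The gripper opens to 92 mm and grips with 3 to 60 N. Pads are 19 mm wide; open, the fingers measure 130 mm over their backs; the gripper's body (75 mm by 190 mm) begins 47 mm behind the grasp point.
Start: joints at [63.999, 19.595, 87.324, -0, 73.075, -8.365], TCP at [0.159, 0.5, 0.235] pointing down, gripper open.
Joint ranges: [-145.02, 145.02], [-44.19, 115.74], [2.07, 154.8], [-57.11, 237.11], [16.16, 152.29], [-177.93, 177.93]. Speed limits (degrees/s): [147.25, 147.25, 180, 180, 180, 180].

### API

Orientations are given as a 3x3 rotation matrix whose columns are the frame's x, y, z axes.
In Python, from station import arm, vision, ticket gives the robot as it stands.
- The arm moves only by the tool jog_arm, never from a script. Its argument "series" is a list of rows, each an object of numbers: "dx", "dy", "dz": the shift along the tool's x, y, z in mm; "rx", "ry", "rz": the turn, a rotation vector about the tool's x, y, z in rad. In form: [{"dx": .., "dy": .., "dz": .., "rx": .., "ry": .., "rz": ..}, ...]. A call has 1 to 20 rows; each row shifts and turns the commanded pose from where the row before left it, along the tool's axes as they then stand; what a row does not reach is not made up. A row lasts 1/10 s, in which the tool goes at most 50 mm and 8.59 degrees, less where a joint would pass 70% of its speed; a pose out of reach is approached as far as the arm can. A call with a gripper value outside its range is refused whole. "hand" is the finger opening in mm, from 0 to 91.8, set as the call begins (left out, the last holds). The fingers move at their own pace and stop on an object; "grip_force" is the grip in N (left out, the last holds). Time passes only in rows, so rows that do not move let the fingers close. It gives the time, the measured TCP pose, the force, the opening and the grip force at its end, in the units of the state.
- arm.state(): the state, without advancing time (a new reading comes with each control period).
- vision.capture(name): name is "scene" or "top" or "wrist"; returns a dict with "pixels" (384x512x3 uint8, red, green, blue), "range_z" (384x512 float32, m along the optical axis (not along the pixel's ray), 0 where there is no reading), "fx", "fy", "cx", "cy" (pixels), "camera_from_world" (4x4, takes a point from world to camera coordinates). Camera axes: x right, y down, z forward; pixel columns grow to the right and rows downward; lengths in m; the calibration is good to about 2 mm. A picture is of the moment at which its call begins.
- ticket.close_job(): hands the job in; it is judged then, once.
The state is a dict: "time_s": time; "qpos": joint angles; "joint_velocities": joint speeds; "joint_torque": joint torques, N m; "eef_pos": TCP position; "orientation": TCP orientation; "ft_force": force on the tool from outside, world axes, zero at the start; "ft_torque": the same for the moment, N m; "opening": finger opening in m; "gripper_force": force on a finger pad.
Only numpy, scipy, OpenCV 4.12 (cv2) and the standard library are available. Lean on these libraries where they do the work, as an engineer would, in place of code of your own. Each camera call takes 0.05 s, during which the arm holds its last target. There are 200 camera calls.

### The job

The flask on the shaker is loaded and ready to be closed. Set the orange stopper fully home in the flask's neck, upright with its flange resting on the blue rim, then swing the hold-down arm over by its red ball until it is fully down on the stopper, and let go. Leave the small teal box and the small brown bottle where they stand.

Things in the scene. Friction and masses are not known exactly. Their poses are not given: they have to be found in the camera images.
- stopper_centre (a point): Centre (28 mm above its underside) of the loose orange stopper, standing upright on the worktop, narrow end down; z up through it; 30 to 55 g. 56 mm tall, from below: tapered plug 26 mm high (29 mm across at the foot, 35 mm at its top), flange 47 mm across and 4 mm thick, cylindrical grip 24 mm across and 26 mm high (2 to 28 mm above this point).
- neck_rim (a point): Centre of the open mouth of the small conical glass flask, level with the top of its blue rim ring (120 mm above the worktop). The bore is 38 mm in diameter and straight for 33 mm down, the ring 48 mm across. The flask is fixed in the shaker; axes as the shaker's. With the stopper home, its flange lies on the rim and its centre is 2 mm above this point.
- clamp_hinge (a point): Axis of the hold-down arm, between two aluminium posts on the shaker: 85 mm from the flask's axis along the shaker's x, 162.5 mm above the worktop; it runs along the shaker's y. The posts are 20 mm thick in x, reach 18 mm either side in y, and end 12.5 mm above the axis.
- clamp_ball (a point): Centre of the red ball handle, 22 mm in diameter, at the end of the aluminium hold-down arm (12 mm wide, 10 mm thick), 135 mm from the hinge axis. A round black pad, 22 mm across, sticks out 13 mm from the arm's centre line, 85 mm from the hinge.
- clamp (a joint): Angle of the hold-down arm, rad: 0 = level, fully down, its ball 50 mm beyond the flask's axis; pi/2 = straight up; about 2 = folded back. In the shaker's frame the ball lies at 135 mm * (-cos, 0, sin) of it from the hinge. Range 0 to 2.3. The hinge is stiff (0.1 N m, about 1 N at the ball) and stays where left. With the stopper home the pad meets its top at about 0.01.
- coverslip_box_centre (a point): Centre of a loose small white box with a teal lid, 32 x 54 mm and 15 mm high, lying on the worktop: a bystander.
- oil_bottle_centre (a point): Centre of a loose small brown bottle with a black cap, 30 mm in diameter, 73 mm tall, standing on the worktop: a bystander.
- shaker: White flask shaker, fixed on the worktop, carrying the 85 mm tall flask and the hold-down arm. Origin on the worktop below the flask's axis; z up, x from the flask towards the arm's hinge, y parallel to the hinge axis. Its base, 35 mm high, reaches from x = -70 to +120 mm and y = -55 to +55 mm.
Mind the look-alikes: they are no part of the job. What is meant by the part that bears stopper_centre is not pink, purple or white, and is the larger of those in its own colour.

How it is judged (in metres and radians):
On the way, in this order (a step that is already met when the one before it is completed fails the run):
1. the stopper sits home in the flask's neck (z of stopper_centre in the frame of neck_rim below 0.005 m and horizontal distance between stopper_centre and neck_rim below 0.006 m and angle between stopper_centre's own z axis and vertical below 0.1 rad), for 0.2 s.
2. the hold-down arm is down (value of joint clamp below 0.07 rad), for 0.2 s.
At the end, for the whole second after the job is handed in: The stopper is home in the neck (flange within 3 mm of the rim, within 6 mm of the neck's axis, upright within 0.1 rad) and the hold-down arm is down (joint below 0.07 rad) (all of step 1 and z of stopper_centre in the frame of neck_rim above -0.004 m and value of joint clamp below 0.07 rad); the robot touches nothing.
It fails at once if the teal box is moved more than 30 mm or tipped (distance of coverslip_box_centre from where it was at the start of the episode above 0.03 m or angle between coverslip_box_centre's own z axis and vertical above 0.5 rad).
It fails at once if the brown bottle is moved more than 30 mm or tipped (distance of oil_bottle_centre from where it was at the start of the episode above 0.03 m or angle between oil_bottle_centre's own z axis and vertical above 0.5 rad).
It also fails if it takes over 61 s, if anything falls off the work surface, if the arm or the gripper's body presses on something with over 40 N, if the wrist force passes 120 N, or if a joint passes its speed limit or range.

## Working session

There is one attempt and no reset: what is moved stays moved. The work goes in short steps, Python scripts to look and compute and a tool call to move; the robot and the scene stay as the last step left them, time stands still between calls to the robot, and variables do not carry over. Pictures are saved under pics/ and viewed, at most 10 in all, crops included, and the job is handed in when it is done.

Besides the shell and the picture viewer there is one more tool, called after "Request:" by a JSON object that holds its "name" and its "arguments". jog_arm: Moves the arm, as the interface text tells. Its arguments: {"type":"object","properties":{"series":{"type":"array","items":{"type":"object","properties":{"dx":{"type":"number"},"dy":{"type":"number"},"dz":{"type":"number"},"rx":{"type":"number"},"ry":{"type":"number"},"rz":{"type":"number"}}}},"hand":{"type":"number"},"grip_force":{"type":"number"}},"required":["series"]}

```bash
mkdir -p pics
cat > h.py <<'E'
import numpy as np, cv2
from station import arm, vision, ticket
def cap(n):
    c=vision.capture(n); c['T']=np.linalg.inv(c['camera_from_world']); return c
def pts(c):
    z=c['range_z']; v,u=np.mgrid[:z.shape[0],:z.shape[1]]
    P=np.stack([(u-c['cx'])/c['fx']*z,(v-c['cy'])/c['fy']*z,z],-1)
    W=P@c['T'][:3,:3].T+c['T'][:3,3]; W[z==0]=np.nan; return W
def ray(c,u,v,h):
    d=c['T'][:3,:3]@np.array([(u-c['cx'])/c['fx'],(v-c['cy'])/c['fy'],1]); o=c['T'][:3,3]
    return o+d*(h-o[2])/d[2]
def save(c,f,box=None,s=1):
    im=c['pixels'][...,::-1]
    if box: im=im[box[1]:box[3],box[0]:box[2]]
    cv2.imwrite(f,cv2.resize(im,None,fx=s,fy=s,interpolation=cv2.INTER_CUBIC))
E
python3 - <<'E'
from h import *
a=cap('top');b=cap('scene')
im=np.hstack([a['pixels'],b['pixels']])
save(a,'pics/top.png',s=1.5);save(b,'pics/scene.png',s=1.5)
print(arm.finger_overhang, a['T'].round(3),b['T'].round(3),arm.state())
E
```

```text
0.008 [[ 0.025 -0.994  0.103  0.372]
 [-1.    -0.026 -0.008  0.039]
 [ 0.01  -0.103 -0.995  1.451]
 [ 0.     0.     0.     1.   ]] [[-0.867 -0.251  0.431  0.086]
 [-0.499  0.443 -0.745  0.728]
 [-0.004 -0.86  -0.51   0.601]
 [ 0.     0.     0.     1.   ]] {'time_s': 0.1, 'qpos': array([ 6.40002336e+01,  1.96319126e+01,  8.73707983e+01, -2.43983153e-04,
        7.30754450e+01, -8.36766149e+00]), 'joint_velocities': array([-0.05048728, -0.00512713, -0.08200026, -0.02305251, -0.07594048,
       -0.09902851]), 'joint_torque': array([ 1.02261279e-04, -4.32009816e+01, -2.44693190e+01,  7.17887236e-02,
        5.27195900e-02, -2.28596576e-05]), 'eef_pos': array([0.15887165, 0.50001864, 0.23412512]), 'orientation': array([[-9.53021408e-01,  3.02902366e-01, -5.94305866e-04],
       [ 3.02902886e-01,  9.53020637e-01, -1.22781350e-03],
       [ 1.94478141e-04, -1.35014951e-03, -9.99999070e-01]]), 'ft_force': array([ 1.21878419, -0.19662233,  0.2534333 ]), 'ft_torque': array([-0.01342404, -0.0254178 ,  0.02374779]), 'gripper_force': 0.0, 'opening': 0.09169284897083887}
```

View pics/top.png

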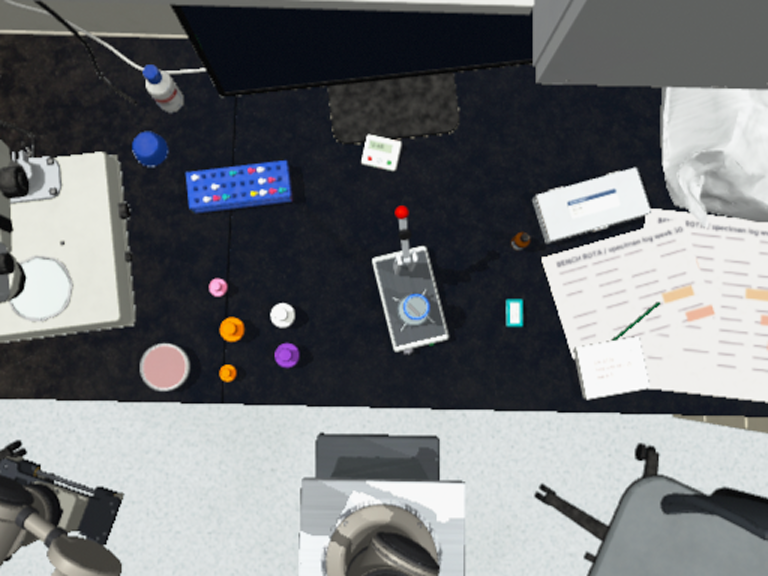

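View pics/scene.png

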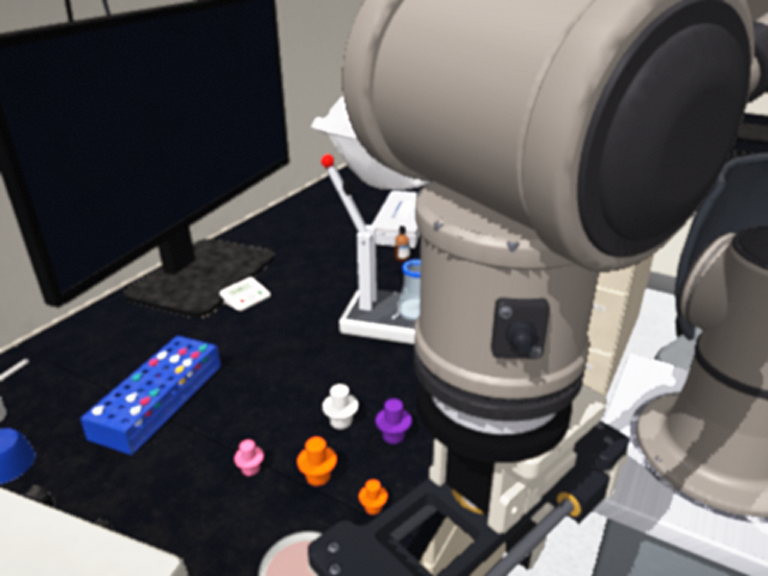

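The top view (at 1.5x) shows five stoppers: pink (218,287), white (283,315), large orange (232,328), purple (287,355) and small orange (228,373). I choose the large orange one at (232,328). The flask ring is at (414,307), the red ball at (402,212), the teal box at (514,313) and the brown bottle at (521,241).

Run:
```python
from h import *
c=cap('top');W=pts(c);hsv=cv2.cvtColor(c['pixels'],cv2.COLOR_RGB2HSV)
save(c,'pics/crop.png',(130,170,310,265),4)
def blob(lo,hi,h,box,name,zmin=-1):
    m=cv2.inRange(hsv,lo,hi); M=np.zeros_like(m);x0,y0,x1,y1=box;M[y0:y1,x0:x1]=m[y0:y1,x0:x1]
    n,l,s,ce=cv2.connectedComponentsWithStats(M)
    for i in range(1,n):
        if s[i,4]>15:
            w=W[l==i]; print(name,ce[i].round(1),s[i,4],'ray',ray(c,*ce[i],h).round(4),'med',np.nanmedian(w,0).round(4),'max z',np.nanmax(w[:,2]).round(3))
box=(130,170,240,265)
blob((8,150,80),(22,255,255),.03,box,'orange')
blob((125,80,50),(150,255,255),.03,box,'purple')
blob((155,40,120),(179,200,255),.03,box,'pink')
blob((0,0,150),(179,40,255),.03,(170,190,220,230),'white')
blob((100,80,80),(125,255,255),.12,(250,180,300,230),'ring')
blob((0,150,100),(6,255,255),.28,(255,130,280,150),'ball')
blob((80,80,80),(100,255,255),.015,(330,190,360,225),'teal')
blob((5,80,30),(20,255,255),.05,(335,150,360,170),'bottle')
# shaker base corners
z=W[...,2]; m=((abs(z-.035)<.006)).astype(np.uint8); m[:, :240]=0;m[:,310:]=0;m[:155]=0;m[245:]=0
P=W[m>0][:,:2].astype(np.float32); print(cv2.minAreaRect(P*1000), m.sum())
b=W[131:150,258:278].reshape(-1,3); b=b[b[:,2]>.2]; print(b.max(0),b.min(0))
```

```text
orange [154.1 219.2] 234 ray [0.4363 0.3003 0.03  ] med [0.4356 0.2986 0.03  ] max z 0.063
orange [151.4 248.4] 118 ray [0.3517 0.3044 0.03  ] med [0.3525 0.3052 0.0193] max z 0.042
purple [190.9 236.5] 243 ray [0.3889 0.192  0.03  ] med [0.3896 0.1915 0.0297] max z 0.063
pink [144.8 191.1] 120 ray [0.5174 0.3311 0.03  ] med [0.5169 0.3318 0.0218] max z 0.048
white [187.7 209.6] 206 ray [0.4664 0.2042 0.03  ] med [0.4657 0.2033 0.0309] max z 0.061
ring [277.7 203.9] 122 ray [ 0.4825 -0.0514  0.12  ] med [ 0.4844 -0.0526  0.118 ] max z 0.127
ball [267.3 141. ] 61 ray [ 0.6224 -0.0124  0.28  ] med [ 0.6194 -0.0115  0.2913] max z 0.296
teal [342.5 207.8] 142 ray [ 0.4843 -0.2502  0.015 ] med [ 0.4848 -0.2507  0.0138] max z 0.024
bottle [346.7 159.8] 77 ray [ 0.6219 -0.2546  0.05  ] med [ 0.6214 -0.2527  0.0485] max z 0.078
((502.3616027832031, -44.050933837890625), (195.91493225097656, 108.21843719482422), 15.326937675476074) 1661
[ 0.63123042 -0.00156938  0.29644365] [ 0.60537321 -0.02109145  0.2578457 ]
```

View pics/crop.png

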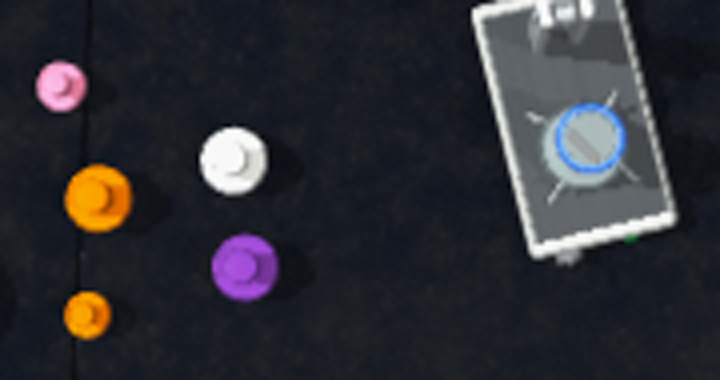

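The crop confirms the choice: the large orange stopper, at (98,198) in the crop, is clearly bigger than the orange one at (88,315). It stands at about (0.436, 0.300). The shaker is yawed by about 15.3°.

Request:
{"name": "jog_arm", "arguments": {"hand": 50, "series": [{"rz": -0.144}, {"rz": -0.144}, {"rz": -0.144}, {"rz": -0.143}, {"dx": -21.4, "dy": -26.7}, {"dx": -21.4, "dy": -26.7}, {"dx": -21.4, "dy": -26.7}, {"dx": -21.4, "dy": -26.7}, {"dx": -21.4, "dy": -26.7}, {"dx": -21.4, "dy": -26.7, "dz": 10}, {"dx": -21.4, "dy": -26.7, "dz": 10}, {"dx": -21.4, "dy": -26.7, "dz": 10}, {"dx": -21.4, "dy": -26.7, "dz": 10}, {"dx": -21.4, "dy": -26.7, "dz": 14}, {}, {}, {}]}}

```text
validation failed for argument at $.se...
```

```bash
cat >> h.py <<'E'
def go(p):
    s=arm.state(); R=s['orientation']; print('t',s['time_s'],'tcp',s['eef_pos'].round(4),'delta tool mm',(R.T@(np.array(p)-s['eef_pos'])*1000).round(1),'yaw y',np.degrees(np.arctan2(R[1,1],R[0,1])).round(2),'tilt',R[:,2].round(4),'open',s['opening'])
def circ(m):
    k=max(cv2.findContours(m,cv2.RETR_EXTERNAL,cv2.CHAIN_APPROX_NONE)[0],key=cv2.contourArea)
    return cv2.fitEllipse(k)
E
python3 - <<'E'
from h import *
c=cap('wrist');save(c,'pics/w1.png',s=1.5);W=pts(c)
hsv=cv2.cvtColor(c['pixels'],cv2.COLOR_RGB2HSV);m=cv2.inRange(hsv,(8,150,60),(22,255,255))
e=circ(m);print(e,c['T'].round(3),c['fx'])
for lo,hi,n in((.048,.066,'top'),(.024,.037,'flange')):
    k=((W[...,2]>lo)&(W[...,2]<hi)&(m>0)).astype(np.uint8)
    w=W[k>0];print(n,k.sum(),np.median(w,0),(w.max(0)+w.min(0))/2,w.max(0)-w.min(0))
    e=circ(k);print('ray',ray(c,*e[0],.056 if n=='top' else .03),e)
go([.4356,.2995,.041])
E
```

```text
((424.26806640625, 319.38360595703125), (11.670842170715332, 341.3033447265625), 89.0970230102539) [[ 0.303  0.908  0.29   0.08 ]
 [ 0.953 -0.288 -0.093  0.525]
 [-0.001  0.305 -0.952  0.384]
 [ 0.     0.     0.     1.   ]] 268.636160412459
  return _methods._mean(a, axis=axis, dtype=dtype,
  ret = um.true_divide(
Traceback (most recent call last):
ValueError: zero-size array to reduction operation maximum which has no identity
```

Request:
{"name": "jog_arm", "arguments": {"hand": 50, "series": [{"rz": -0.144}, {"rz": -0.144}, {"rz": -0.144}, {"rz": -0.143}, {"dx": -21.4, "dy": -26.7}, {"dx": -21.4, "dy": -26.7}, {"dx": -21.4, "dy": -26.7}, {"dx": -21.4, "dy": -26.7}, {"dx": -21.4, "dy": -26.7}, {"dx": -21.4, "dy": -26.7, "dz": 10}, {"dx": -21.4, "dy": -26.7, "dz": 10}, {"dx": -21.4, "dy": -26.7, "dz": 10}, {"dx": -21.4, "dy": -26.7, "dz": 10}, {"dx": -21.4, "dy": -26.7, "dz": 14}, {"dz": 0}, {"dz": 0}, {"dz": 0}]}}

```text
validation failed for argument at $.se...
```

Request:
{"name": "jog_arm", "arguments": {"hand": 50, "series": [{"dx": 0, "dy": 0, "dz": 0, "rx": 0, "ry": 0, "rz": -0.144}, {"dx": 0, "dy": 0, "dz": 0, "rx": 0, "ry": 0, "rz": -0.144}, {"dx": 0, "dy": 0, "dz": 0, "rx": 0, "ry": 0, "rz": -0.144}, {"dx": 0, "dy": 0, "dz": 0, "rx": 0, "ry": 0, "rz": -0.143}]}}

```text
time_s: 0.6
eef_pos: [0.159, 0.5002, 0.2345]
orientation: [[-0.963, -0.27, -0.0], [-0.27, 0.963, -0.0], [0.0, -0.0, -1.0]]
ft_force: [0.7, 0.5, 1.0]
opening: 0.0641
gripper_force: 0.0
```

All six keys are needed in each row.

Request:
{"name": "jog_arm", "arguments": {"series": [{"dx": -21.4, "dy": -26.7, "dz": 0, "rx": 0, "ry": 0, "rz": 0}, {"dx": -21.4, "dy": -26.7, "dz": 0, "rx": 0, "ry": 0, "rz": 0}, {"dx": -21.4, "dy": -26.7, "dz": 0, "rx": 0, "ry": 0, "rz": 0}, {"dx": -21.4, "dy": -26.7, "dz": 0, "rx": 0, "ry": 0, "rz": 0}, {"dx": -21.4, "dy": -26.7, "dz": 0, "rx": 0, "ry": 0, "rz": 0}, {"dx": -21.4, "dy": -26.7, "dz": 10, "rx": 0, "ry": 0, "rz": 0}, {"dx": -21.4, "dy": -26.7, "dz": 10, "rx": 0, "ry": 0, "rz": 0}, {"dx": -21.4, "dy": -26.7, "dz": 10, "rx": 0, "ry": 0, "rz": 0}, {"dx": -21.4, "dy": -26.7, "dz": 10, "rx": 0, "ry": 0, "rz": 0}, {"dx": -21.4, "dy": -26.7, "dz": 14, "rx": 0, "ry": 0, "rz": 0}, {"dx": 0, "dy": 0, "dz": 0, "rx": 0, "ry": 0, "rz": 0}, {"dx": 0, "dy": 0, "dz": 0, "rx": 0, "ry": 0, "rz": 0}, {"dx": 0, "dy": 0, "dz": 0, "rx": 0, "ry": 0, "rz": 0}]}}

```text
time_s: 1.9
eef_pos: [0.4354, 0.2998, 0.181]
orientation: [[-0.964, -0.265, -0.0], [-0.265, 0.964, 0.0], [-0.0, 0.0, -1.0]]
ft_force: [0.3, -0.2, 0.6]
opening: 0.0498
gripper_force: 0.0
```

Run:
```python
from h import *
c=cap('wrist');save(c,'pics/w1.png',s=1.5);W=pts(c)
hsv=cv2.cvtColor(c['pixels'],cv2.COLOR_RGB2HSV);m=cv2.inRange(hsv,(8,150,60),(22,255,255))
go([.4356,.2995,.041]);print(c['T'].round(3))
near=np.hypot(W[...,0]-.436,W[...,1]-.3)<.045
for lo,hi,n in((.050,.066,'top'),(.024,.037,'flange')):
    k=((W[...,2]>lo)&(W[...,2]<hi)&(m>0)&near).astype(np.uint8)
    w=W[k>0];print(n,k.sum())
    if len(w)<10: continue
    print(np.median(w,0),(w.max(0)+w.min(0))/2,w.max(0)-w.min(0))
    e=circ(k);print('ray',ray(c,*e[0],.056 if n=='top' else .03),e)
```

```text
t 1.95 tcp [0.4353 0.3001 0.1812] delta tool mm [-1.000e-01 -7.000e-01  1.402e+02] yaw y 105.37 tilt [ 4.e-04  5.e-04 -1.e+00] open 0.049953027373938315
[[-0.265  0.918  0.294  0.355]
 [ 0.964  0.252  0.081  0.277]
 [ 0.     0.305 -0.952  0.33 ]
 [ 0.     0.     0.     1.   ]]
top 373
[0.43466444 0.3005132  0.05536781] [0.43525119 0.3007336  0.05388495] [0.02306031 0.02301437 0.00702453]
ray [0.43447028 0.30038642 0.056     ] ((253.73362731933594, 188.5155487060547), (20.87987518310547, 20.988191604614258), 18.7249698638916)
flange 785
[0.42908324 0.29788144 0.02959798] [0.43567848 0.30088677 0.03109069] [0.04633587 0.04617565 0.01094578]
ray [0.43462524 0.30056568 0.03      ] ((253.73985290527344, 182.23370361328125), (37.988399505615234, 39.0686149597168), 87.22923278808594)
```

View pics/w1.png

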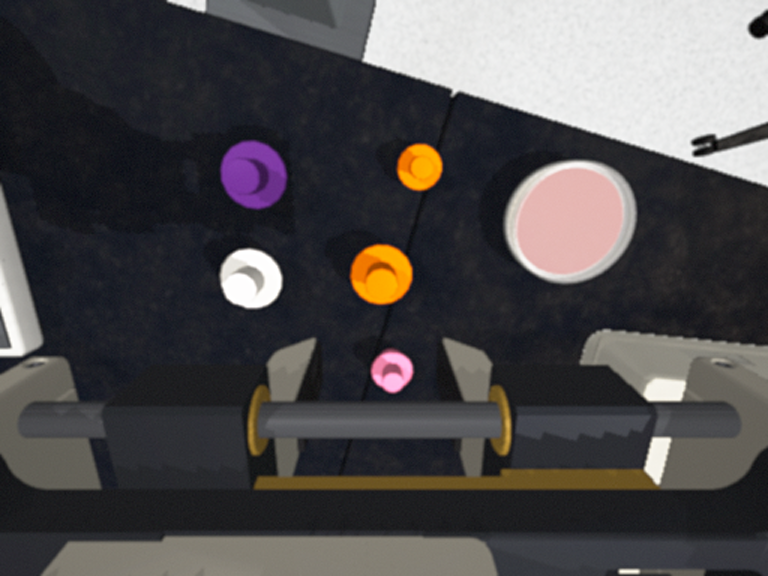

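The wrist view shows the large orange stopper at (381,275), between the fingers' line and with its neighbours clear. It stands at (0.4348, 0.3005), less than 1 mm from the TCP. I descend and grip.

Request:
{"name": "jog_arm", "arguments": {"series": [{"dx": 0.5, "dy": 0.5, "dz": 25, "rx": 0, "ry": 0, "rz": 0}, {"dx": 0, "dy": 0, "dz": 25, "rx": 0, "ry": 0, "rz": 0}, {"dx": 0, "dy": 0, "dz": 25, "rx": 0, "ry": 0, "rz": 0}, {"dx": 0, "dy": 0, "dz": 20, "rx": 0, "ry": 0, "rz": 0}, {"dx": 0, "dy": 0, "dz": 15, "rx": 0, "ry": 0, "rz": 0}, {"dx": 0, "dy": 0, "dz": 12, "rx": 0, "ry": 0, "rz": 0}, {"dx": 0, "dy": 0, "dz": 10, "rx": 0, "ry": 0, "rz": 0}, {"dx": 0, "dy": 0, "dz": 7, "rx": 0, "ry": 0, "rz": 0}, {"dx": 0, "dy": 0, "dz": 0, "rx": 0, "ry": 0, "rz": 0}, {"dx": 0, "dy": 0, "dz": 0, "rx": 0, "ry": 0, "rz": 0}]}}

```text
time_s: 2.95
eef_pos: [0.4356, 0.2999, 0.0421]
orientation: [[-0.964, -0.264, 0.001], [-0.264, 0.964, 0.0], [-0.001, 0.0, -1.0]]
ft_force: [-0.3, 0.4, 0.3]
opening: 0.0502
gripper_force: 0.0
```

Request:
{"name": "jog_arm", "arguments": {"hand": 10, "grip_force": 20, "series": [{"dx": 0, "dy": 0, "dz": 0, "rx": 0, "ry": 0, "rz": 0}, {"dx": 0, "dy": 0, "dz": 0, "rx": 0, "ry": 0, "rz": 0}, {"dx": 0, "dy": 0, "dz": 0, "rx": 0, "ry": 0, "rz": 0}, {"dx": 0, "dy": 0, "dz": 0, "rx": 0, "ry": 0, "rz": 0}, {"dx": 0, "dy": 0, "dz": 0, "rx": 0, "ry": 0, "rz": 0}, {"dx": 0, "dy": 0, "dz": 0, "rx": 0, "ry": 0, "rz": 0}, {"dx": 0, "dy": 0, "dz": 0, "rx": 0, "ry": 0, "rz": 0}, {"dx": 0, "dy": 0, "dz": 0, "rx": 0, "ry": 0, "rz": 0}]}}

```text
time_s: 3.75
eef_pos: [0.4355, 0.2997, 0.0419]
orientation: [[-0.965, -0.264, 0.0], [-0.264, 0.965, 0.0], [-0.0, 0.0, -1.0]]
ft_force: [1.2, -0.9, 2.6]
opening: 0.0236
gripper_force: 19.9
```

Request:
{"name": "jog_arm", "arguments": {"series": [{"dx": 0, "dy": 0, "dz": -15, "rx": 0, "ry": 0, "rz": 0}, {"dx": 0, "dy": 0, "dz": -30, "rx": 0, "ry": 0, "rz": 0}, {"dx": 0, "dy": 0, "dz": -40, "rx": 0, "ry": 0, "rz": 0}, {"dx": 0, "dy": 0, "dz": -40, "rx": 0, "ry": 0, "rz": 0}, {"dx": 0, "dy": 0, "dz": -40, "rx": 0, "ry": 0, "rz": 0}, {"dx": 0, "dy": 0, "dz": -33, "rx": 0, "ry": 0, "rz": 0}, {"dx": 0, "dy": 0, "dz": -20, "rx": 0, "ry": 0, "rz": 0}, {"dx": 2.5, "dy": -17.8, "dz": 0, "rx": 0, "ry": 0, "rz": 0}, {"dx": 4.8, "dy": -35, "dz": 0, "rx": 0, "ry": 0, "rz": 0}, {"dx": 4.8, "dy": -35, "dz": 0, "rx": 0, "ry": 0, "rz": 0}, {"dx": 4.8, "dy": -35, "dz": 0, "rx": 0, "ry": 0, "rz": 0}, {"dx": 4.8, "dy": -35, "dz": 0, "rx": 0, "ry": 0, "rz": 0}, {"dx": 4.8, "dy": -35, "dz": 0, "rx": 0, "ry": 0, "rz": 0}, {"dx": 4.8, "dy": -35, "dz": 0, "rx": 0, "ry": 0, "rz": 0}, {"dx": 4.8, "dy": -35, "dz": 0, "rx": 0, "ry": 0, "rz": 0}, {"dx": 4.8, "dy": -35, "dz": 0, "rx": 0, "ry": 0, "rz": 0}, {"dx": 4.8, "dy": -35, "dz": 0, "rx": 0, "ry": 0, "rz": 0}, {"dx": 2.5, "dy": -18, "dz": 0, "rx": 0, "ry": 0, "rz": 0}, {"dx": 0, "dy": 0, "dz": 0, "rx": 0, "ry": 0, "rz": 0}, {"dx": 0, "dy": 0, "dz": 0, "rx": 0, "ry": 0, "rz": 0}]}}

```text
time_s: 5.75
eef_pos: [0.4812, -0.0512, 0.2594]
orientation: [[-0.965, -0.263, -0.001], [-0.263, 0.965, 0.001], [0.001, 0.001, -1.0]]
ft_force: [-0.1, 0.5, -0.6]
opening: 0.023
gripper_force: 19.9
```

Run:
```python
from h import *
c=cap('wrist');save(c,'pics/w2.png',s=1.5);W=pts(c)
hsv=cv2.cvtColor(c['pixels'],cv2.COLOR_RGB2HSV);m=cv2.inRange(hsv,(98,90,70),(125,255,255))
near=np.hypot(W[...,0]-.482,W[...,1]+.052)<.04
k=(m>0)&near&(W[...,2]>.105)
w=W[k];print(k.sum(),np.median(w,0),(w.max(0)+w.min(0))/2,w.max(0)-w.min(0))
M=np.zeros_like(m);M[k]=255
v,u=np.where(k);hull=cv2.convexHull(np.stack([u,v],1).astype(np.int32));e=cv2.fitEllipse(hull);n=ray(c,*e[0],.119)
print(e,n); go([n[0],n[1],.136])
# held stopper
o=cv2.inRange(hsv,(8,150,60),(22,255,255))>0;s=arm.state()['eef_pos']
q=o&(np.hypot(W[...,0]-s[0],W[...,1]-s[1])<.05)&(W[...,2]>.15);w=W[q]
if len(w):print('held',q.sum(),w.min(0),w.max(0))
```

```text
539 [ 0.48300029 -0.04967023  0.11922069] [ 0.48089683 -0.05022833  0.16379562] [0.04737387 0.04704354 0.10814693]
((253.88671875, 184.54257202148438), (41.19078826904297, 42.13652801513672), 93.91829681396484) [ 0.48005291 -0.05040348  0.119     ]
t 5.8 tcp [ 0.4812 -0.0507  0.2595] delta tool mm [  1.    0.5 123.5] yaw y 105.32 tilt [-6.e-04  7.e-04 -1.e+00] open 0.02357726755804202
held 5667 [ 0.44328196 -0.09418151  0.24444173] [ 0.49729682 -0.01736174  0.3470694 ]
```

View pics/w2.png

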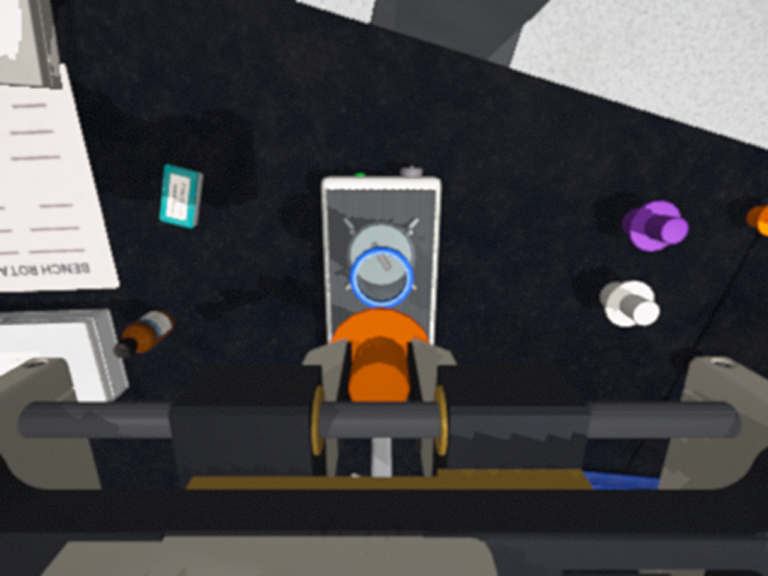

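The wrist view shows the ring at (381,277), directly ahead of the held upright stopper at (380,350). The offset is about 1 mm. I lower it, slowly at the end.

Request:
{"name": "jog_arm", "arguments": {"series": [{"dx": 0.8, "dy": 0.3, "dz": 20, "rx": 0, "ry": 0, "rz": 0}, {"dx": 0, "dy": 0, "dz": 25, "rx": 0, "ry": 0, "rz": 0}, {"dx": 0, "dy": 0, "dz": 20, "rx": 0, "ry": 0, "rz": 0}, {"dx": 0, "dy": 0, "dz": 12, "rx": 0, "ry": 0, "rz": 0}, {"dx": 0, "dy": 0, "dz": 10, "rx": 0, "ry": 0, "rz": 0}, {"dx": 0, "dy": 0, "dz": 8, "rx": 0, "ry": 0, "rz": 0}, {"dx": 0, "dy": 0, "dz": 8, "rx": 0, "ry": 0, "rz": 0}, {"dx": 0, "dy": 0, "dz": 7, "rx": 0, "ry": 0, "rz": 0}, {"dx": 0, "dy": 0, "dz": 5, "rx": 0, "ry": 0, "rz": 0}, {"dx": 0, "dy": 0, "dz": 4, "rx": 0, "ry": 0, "rz": 0}, {"dx": 0, "dy": 0, "dz": 3, "rx": 0, "ry": 0, "rz": 0}, {"dx": 0, "dy": 0, "dz": 0, "rx": 0, "ry": 0, "rz": 0}, {"dx": 0, "dy": 0, "dz": 0, "rx": 0, "ry": 0, "rz": 0}]}}

```text
time_s: 7.1
eef_pos: [0.4807, -0.0513, 0.1378]
orientation: [[-0.965, -0.264, 0.0], [-0.264, 0.965, 0.0], [-0.0, -0.0, -1.0]]
ft_force: [1.0, 0.3, -0.3]
opening: 0.0236
gripper_force: 19.9
```

Request:
{"name": "jog_arm", "arguments": {"series": [{"dx": 0, "dy": 0, "dz": 1, "rx": 0, "ry": 0, "rz": 0}, {"dx": 0, "dy": 0, "dz": 1, "rx": 0, "ry": 0, "rz": 0}, {"dx": 0, "dy": 0, "dz": 0.5, "rx": 0, "ry": 0, "rz": 0}, {"dx": 0, "dy": 0, "dz": 0, "rx": 0, "ry": 0, "rz": 0}, {"dx": 0, "dy": 0, "dz": 0, "rx": 0, "ry": 0, "rz": 0}]}}

```text
time_s: 7.6
eef_pos: [0.4809, -0.0512, 0.1359]
orientation: [[-0.965, -0.264, 0.001], [-0.264, 0.965, 0.0], [-0.001, -0.0, -1.0]]
ft_force: [-1.4, 1.3, 5.2]
opening: 0.023
gripper_force: 19.9
```

Request:
{"name": "jog_arm", "arguments": {"hand": 50, "series": [{"dx": 0, "dy": 0, "dz": 0, "rx": 0, "ry": 0, "rz": 0}, {"dx": 0, "dy": 0, "dz": 0, "rx": 0, "ry": 0, "rz": 0}, {"dx": 0, "dy": 0, "dz": 0, "rx": 0, "ry": 0, "rz": 0}, {"dx": 0, "dy": 0, "dz": 0, "rx": 0, "ry": 0, "rz": 0}, {"dx": 0, "dy": 0, "dz": 0, "rx": 0, "ry": 0, "rz": 0}, {"dx": 0, "dy": 0, "dz": -10, "rx": 0, "ry": 0, "rz": 0}, {"dx": 0, "dy": 0, "dz": -20, "rx": 0, "ry": 0, "rz": 0}, {"dx": 0, "dy": 0, "dz": -30, "rx": 0, "ry": 0, "rz": 0}, {"dx": 0, "dy": 0, "dz": -40, "rx": 0, "ry": 0, "rz": 0}, {"dx": 0, "dy": 0, "dz": -45, "rx": 0, "ry": 0, "rz": 0}, {"dx": 0, "dy": 0, "dz": -40, "rx": 0, "ry": 0, "rz": 0}, {"dx": 0, "dy": 0, "dz": -25, "rx": 0, "ry": 0, "rz": 0}, {"dx": 0, "dy": 0, "dz": 0, "rx": 0, "ry": 0, "rz": 0}, {"dx": 0, "dy": 0, "dz": 0, "rx": 0, "ry": 0, "rz": 0}]}}

```text
time_s: 9.0
eef_pos: [0.4804, -0.0513, 0.3457]
orientation: [[-0.965, -0.264, 0.001], [-0.264, 0.965, -0.0], [-0.001, -0.0, -1.0]]
ft_force: [-0.1, -0.8, -0.1]
opening: 0.0501
gripper_force: 0.0
```

Run:
```python
from h import *
c=cap('wrist');W=pts(c);t=cap('top')
im=np.hstack([c['pixels'][100:320,130:380],t['pixels'][110:260,200:370].repeat(1,0).copy() if 0 else cv2.resize(t['pixels'][120:230,220:345],(250,220))])
cv2.imwrite('pics/w3.png',cv2.resize(im[...,::-1],(800,352)))
hsv=cv2.cvtColor(c['pixels'],cv2.COLOR_RGB2HSV);o=cv2.inRange(hsv,(6,150,60),(22,255,255))>0
near=np.hypot(W[...,0]-.481,W[...,1]+.051)<.035
for lo,hi,n in((.143,.165,'top'),(.117,.132,'flange')):
    w=W[o&near&(W[...,2]>lo)&(W[...,2]<hi)];print(n,len(w))
    if len(w): print(np.median(w,0),(w.max(0)+w.min(0))/2,w.max(0)-w.min(0))
for nm,d in(('top',t),('wrist',c)):
    w=pts(d);h=cv2.cvtColor(d['pixels'],cv2.COLOR_RGB2HSV)
    k=((cv2.inRange(h,(0,170,80),(5,255,255))>0)|(cv2.inRange(h,(172,170,80),(179,255,255))>0))&(w[...,2]>.2)&(np.hypot(w[...,0]-.615,w[...,1]+.015)<.05)
    if k.sum():
        b=w[k];v,u=np.where(k);print('ball',nm,k.sum(),u.mean(),v.mean(),(b.max(0)+b.min(0))/2,b.max(0),b.min(0),ray(d,u.mean(),v.mean(),.287))
go([.48,-.05,.136])
```

```text
top 251
[ 0.48069885 -0.05165019  0.14947562] [ 0.48115204 -0.05150808  0.14716239] [0.02255401 0.0227313  0.00811127]
flange 524
[ 0.47640614 -0.05386735  0.12361637] [ 0.48142114 -0.05173746  0.12438902] [0.04597708 0.045593   0.0124071 ]
ball top 64 267.15625 140.9375 [ 0.62088798 -0.01140055  0.28948263] [ 0.63068259 -0.00147521  0.29669374] [ 0.61109337 -0.02132589  0.28227152] [ 0.62094418 -0.0117122   0.287     ]
t 9.1 tcp [ 0.48   -0.0512  0.3442] delta tool mm [ -0.7   0.9 208.2] yaw y 105.31 tilt [-2.1e-03  6.0e-04 -1.0e+00] open 0.049990980957311935
```

View pics/w3.png

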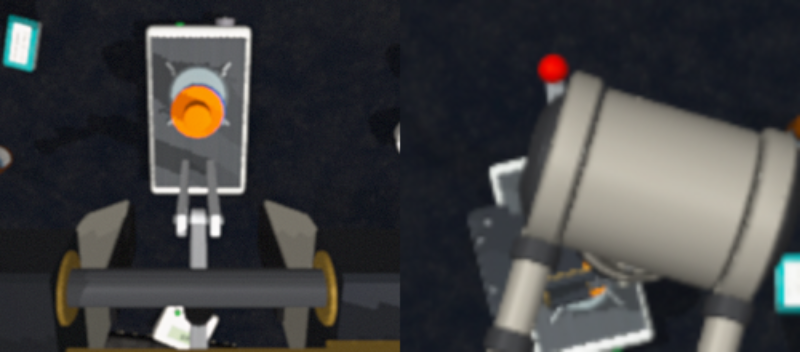

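The stopper is seated: its top is at 0.1495 and it is centred. It appears at (197,112) in the left crop. The red ball is at (553,68) in the right crop, which puts it 143.5 mm along the shaker's x at z ≈ 0.284, so the clamp angle is about 2.02.

Request:
{"name": "jog_arm", "arguments": {"series": [{"dx": -20, "dy": 0.5, "dz": 0, "rx": 0, "ry": 0, "rz": 0}, {"dx": -35, "dy": 0, "dz": 0, "rx": 0, "ry": 0, "rz": 0}, {"dx": -40, "dy": 0, "dz": 0, "rx": 0, "ry": 0, "rz": 0}, {"dx": -33, "dy": 0, "dz": 0, "rx": 0, "ry": 0, "rz": 0}, {"dx": -15, "dy": 0, "dz": 0, "rx": 0, "ry": 0, "rz": 0}, {"dx": 0, "dy": 0, "dz": 0, "rx": 0, "ry": 0, "rz": 0}, {"dx": 0, "dy": 0, "dz": 0, "rx": 0, "ry": 0, "rz": 0}, {"dx": 0, "dy": 0, "dz": 15, "rx": 0, "ry": 0, "rz": 0}, {"dx": 0, "dy": 0, "dz": 20, "rx": 0, "ry": 0, "rz": 0}, {"dx": 0, "dy": 0, "dz": 20, "rx": 0, "ry": 0, "rz": 0}, {"dx": 0, "dy": 0, "dz": 12, "rx": 0, "ry": 0, "rz": 0}, {"dx": 0, "dy": 0, "dz": 5, "rx": 0, "ry": 0, "rz": 0}, {"dx": 0, "dy": 0, "dz": 0, "rx": 0, "ry": 0, "rz": 0}, {"dx": 0, "dy": 0, "dz": 0, "rx": 0, "ry": 0, "rz": 0}]}}

```text
time_s: 10.5
eef_pos: [0.6186, -0.0132, 0.2743]
orientation: [[-0.965, -0.264, 0.002], [-0.264, 0.965, -0.0], [-0.002, -0.001, -1.0]]
ft_force: [-0.0, 0.1, 0.1]
opening: 0.0502
gripper_force: 0.0
```

Request:
{"name": "jog_arm", "arguments": {"hand": 10, "grip_force": 15, "series": [{"dx": 0, "dy": 0, "dz": 0, "rx": 0, "ry": 0, "rz": 0}, {"dx": 0, "dy": 0, "dz": 0, "rx": 0, "ry": 0, "rz": 0}, {"dx": 0, "dy": 0, "dz": 0, "rx": 0, "ry": 0, "rz": 0}, {"dx": 0, "dy": 0, "dz": 0, "rx": 0, "ry": 0, "rz": 0}, {"dx": 0, "dy": 0, "dz": 0, "rx": 0, "ry": 0, "rz": 0}, {"dx": 0, "dy": 0, "dz": 0, "rx": 0, "ry": 0, "rz": 0}, {"dx": 0, "dy": 0, "dz": 0, "rx": 0, "ry": 0, "rz": 0}]}}

```text
time_s: 11.2
eef_pos: [0.6184, -0.0126, 0.2734]
orientation: [[-0.964, -0.264, 0.0], [-0.264, 0.964, 0.001], [-0.0, 0.001, -1.0]]
ft_force: [-0.6, 3.6, 2.8]
opening: 0.0206
gripper_force: 15.0
```

Run:
```python
from h import *
s=arm.state();go([.48,-.05,.136]);print(s['ft_force'],s['gripper_force'])
t=np.linspace(2.02,.01,21);p=135*np.c_[np.cos(t),-np.sin(t)];print(np.diff(p,axis=0).round(1).tolist())
```

```text
t 11.2 tcp [ 0.6184 -0.0126  0.2734] delta tool mm [143.4   0.4 137.3] yaw y 105.33 tilt [ 1.e-04  7.e-04 -1.e+00] open 0.020579047800124612
[-0.56457495  3.60186601  2.826112  ] 15.00013679265976
[[12.5, -5.3], [13.0, -4.0], [13.3, -2.7], [13.5, -1.3], [13.6, 0.0], [13.5, 1.4], [13.3, 2.7], [12.9, 4.1], [12.5, 5.3], [11.9, 6.6], [11.1, 7.7], [10.3, 8.8], [9.4, 9.8], [8.3, 10.7], [7.2, 11.5], [6.0, 12.1], [4.8, 12.7], [3.5, 13.1], [2.2, 13.4], [0.8, 13.5]]
```

Request:
{"name": "jog_arm", "arguments": {"series": [{"dx": 12.5, "dy": 0, "dz": -5.3, "rx": 0, "ry": 0, "rz": 0}, {"dx": 13.0, "dy": 0, "dz": -4.0, "rx": 0, "ry": 0, "rz": 0}, {"dx": 13.3, "dy": 0, "dz": -2.7, "rx": 0, "ry": 0, "rz": 0}, {"dx": 13.5, "dy": 0, "dz": -1.3, "rx": 0, "ry": 0, "rz": 0}, {"dx": 13.6, "dy": 0, "dz": 0, "rx": 0, "ry": 0, "rz": 0}, {"dx": 13.5, "dy": 0, "dz": 1.4, "rx": 0, "ry": 0, "rz": 0}, {"dx": 13.3, "dy": 0, "dz": 2.7, "rx": 0, "ry": 0, "rz": 0}, {"dx": 12.9, "dy": 0, "dz": 4.1, "rx": 0, "ry": 0, "rz": 0}, {"dx": 12.5, "dy": 0, "dz": 5.3, "rx": 0, "ry": 0, "rz": 0}, {"dx": 11.9, "dy": 0, "dz": 6.6, "rx": 0, "ry": 0, "rz": 0}, {"dx": 0, "dy": 0, "dz": 0, "rx": 0, "ry": 0, "rz": 0}]}}

```text
time_s: 12.3
eef_pos: [0.491, -0.0471, 0.266]
orientation: [[-0.965, -0.264, -0.003], [-0.264, 0.965, 0.001], [0.002, 0.002, -1.0]]
ft_force: [-4.2, 4.7, 2.0]
opening: 0.0208
gripper_force: 15.0
```

Still held, with low forces. I continue down.

Request:
{"name": "jog_arm", "arguments": {"series": [{"dx": 11.1, "dy": 0, "dz": 7.7, "rx": 0, "ry": 0, "rz": 0}, {"dx": 10.3, "dy": 0, "dz": 8.8, "rx": 0, "ry": 0, "rz": 0}, {"dx": 9.4, "dy": 0, "dz": 9.8, "rx": 0, "ry": 0, "rz": 0}, {"dx": 8.3, "dy": 0, "dz": 10.7, "rx": 0, "ry": 0, "rz": 0}, {"dx": 7.2, "dy": 0, "dz": 11.5, "rx": 0, "ry": 0, "rz": 0}, {"dx": 6.0, "dy": 0, "dz": 12.1, "rx": 0, "ry": 0, "rz": 0}, {"dx": 4.8, "dy": 0, "dz": 12.7, "rx": 0, "ry": 0, "rz": 0}, {"dx": 3.5, "dy": 0, "dz": 13.1, "rx": 0, "ry": 0, "rz": 0}, {"dx": 1.1, "dy": 0, "dz": 7, "rx": 0, "ry": 0, "rz": 0}, {"dx": 1.1, "dy": 0, "dz": 6.4, "rx": 0, "ry": 0, "rz": 0}, {"dx": 0.4, "dy": 0, "dz": 7, "rx": 0, "ry": 0, "rz": 0}, {"dx": 0.4, "dy": 0, "dz": 5, "rx": 0, "ry": 0, "rz": 0}, {"dx": 0, "dy": 0, "dz": 0, "rx": 0, "ry": 0, "rz": 0}, {"dx": 0, "dy": 0, "dz": 0, "rx": 0, "ry": 0, "rz": 0}]}}

```text
time_s: 13.7
eef_pos: [0.4304, -0.0634, 0.1539]
orientation: [[-0.965, -0.264, -0.003], [-0.264, 0.965, 0.002], [0.003, 0.003, -1.0]]
ft_force: [-3.1, 4.8, -1.2]
opening: 0.0212
gripper_force: 15.0
```

Request:
{"name": "jog_arm", "arguments": {"series": [{"dx": 0, "dy": 0, "dz": 1, "rx": 0, "ry": 0, "rz": 0}, {"dx": 0, "dy": 0, "dz": 1, "rx": 0, "ry": 0, "rz": 0}, {"dx": 0, "dy": 0, "dz": 1, "rx": 0, "ry": 0, "rz": 0}, {"dx": 0, "dy": 0, "dz": 0, "rx": 0, "ry": 0, "rz": 0}, {"dx": 0, "dy": 0, "dz": 0, "rx": 0, "ry": 0, "rz": 0}]}}

```text
time_s: 14.2
eef_pos: [0.4304, -0.0634, 0.1511]
orientation: [[-0.964, -0.264, -0.003], [-0.264, 0.964, 0.002], [0.003, 0.003, -1.0]]
ft_force: [-4.1, 5.2, 0.0]
opening: 0.0206
gripper_force: 15.0
```

Request:
{"name": "jog_arm", "arguments": {"series": [{"dx": 0, "dy": 0, "dz": 1, "rx": 0, "ry": 0, "rz": 0}, {"dx": 0, "dy": 0, "dz": 1, "rx": 0, "ry": 0, "rz": 0}, {"dx": 0, "dy": 0, "dz": 1, "rx": 0, "ry": 0, "rz": 0}, {"dx": 0, "dy": 0, "dz": 0, "rx": 0, "ry": 0, "rz": 0}, {"dx": 0, "dy": 0, "dz": 0, "rx": 0, "ry": 0, "rz": 0}]}}

```text
time_s: 14.7
eef_pos: [0.4307, -0.0634, 0.1494]
orientation: [[-0.964, -0.264, -0.002], [-0.264, 0.964, 0.001], [0.001, 0.002, -1.0]]
ft_force: [-7.5, 6.5, 12.7]
opening: 0.0206
gripper_force: 15.0
```

The arm has met the stopper: the upward force is now 12.7 N. I release and retreat.

Request:
{"name": "jog_arm", "arguments": {"hand": 50, "series": [{"dx": 0, "dy": 0, "dz": 0, "rx": 0, "ry": 0, "rz": 0}, {"dx": 0, "dy": 0, "dz": 0, "rx": 0, "ry": 0, "rz": 0}, {"dx": 0, "dy": 0, "dz": 0, "rx": 0, "ry": 0, "rz": 0}, {"dx": 0, "dy": 0, "dz": 0, "rx": 0, "ry": 0, "rz": 0}, {"dx": 0, "dy": 0, "dz": 0, "rx": 0, "ry": 0, "rz": 0}, {"dx": 0, "dy": 0, "dz": -10, "rx": 0, "ry": 0, "rz": 0}, {"dx": 0, "dy": 0, "dz": -20, "rx": 0, "ry": 0, "rz": 0}, {"dx": 0, "dy": 0, "dz": -30, "rx": 0, "ry": 0, "rz": 0}, {"dx": 0, "dy": 0, "dz": -40, "rx": 0, "ry": 0, "rz": 0}, {"dx": 0, "dy": 0, "dz": -40, "rx": 0, "ry": 0, "rz": 0}, {"dx": 0, "dy": 0, "dz": -20, "rx": 0, "ry": 0, "rz": 0}, {"dx": 0, "dy": 0, "dz": 0, "rx": 0, "ry": 0, "rz": 0}, {"dx": 0, "dy": 0, "dz": 0, "rx": 0, "ry": 0, "rz": 0}]}}

```text
time_s: 16.0
eef_pos: [0.4315, -0.0642, 0.3087]
orientation: [[-0.965, -0.264, 0.0], [-0.264, 0.965, -0.0], [-0.0, -0.0, -1.0]]
ft_force: [-0.6, 0.2, -0.4]
opening: 0.0502
gripper_force: 0.0
```

Run:
```python
from h import *
c=cap('wrist');W=pts(c);save(c,'pics/w4.png',s=1.5)
h=cv2.cvtColor(c['pixels'],cv2.COLOR_RGB2HSV)
k=((cv2.inRange(h,(0,170,80),(5,255,255))>0)|(cv2.inRange(h,(172,170,80),(179,255,255))>0))&(np.hypot(W[...,0]-.432,W[...,1]+.064)<.04)
b=W[k];print('ball',k.sum(),b.max(0),b.min(0))
o=(cv2.inRange(h,(6,150,60),(22,255,255))>0)&(np.hypot(W[...,0]-.481,W[...,1]+.051)<.035)&(W[...,2]>.117)&(W[...,2]<.132)
w=W[o];print('flange',len(w),np.median(w,0),(w.max(0)+w.min(0))/2,w.max(0)-w.min(0))
s=arm.state();print(s['eef_pos'],s['ft_force'],s['opening'],s['time_s'])
```

```text
ball 229 [ 0.43989056 -0.0539332   0.17500644] [ 0.42186015 -0.07277473  0.16462535]
flange 384 [ 0.47787122 -0.06171683  0.12356074] [ 0.4817476  -0.05156604  0.12621381] [0.04466663 0.04597373 0.01075415]
[ 0.43115501 -0.06405138  0.30794494] [-0.96533058 -0.11636644 -0.25448959] 0.05041576400311185 16.05
```

View pics/w4.png

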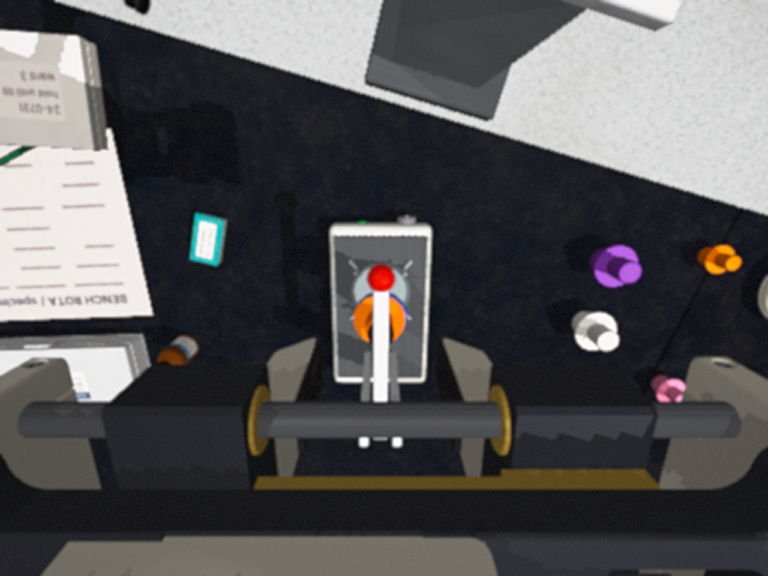

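The wrist view shows the hold-down arm level across the orange stopper at (380,320). The ball is at (381,277) with its centre at z ≈ 0.164, so the joint is about 0.01 rad. The box and bottle have not been disturbed.

```bash
python3 -c "
from station import ticket
print(ticket.close_job())"
```

```text
the job is handed in; nothing more can be done
None
```

The orange stopper is home in the flask's neck, the hold-down arm is fully down on it at about 0.01 rad, the gripper is clear of everything, and the job was handed in at about 16 s; no verdict came back.

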